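# Lid the specimen jar and hold it over the code reader

### The arm

A 6-joint arm with a two-finger parallel gripper is mounted at the origin on the work surface. World frame = base frame: x ahead of the robot, y to its left, z up, the work surface at z = 0. Lengths are in m, angles in rad, forces in N, time in s.
With the tool pointing down it reaches from about 0.375 to 0.9 m from the base axis. Payload 3.1 kg.
Tool frame: the origin (TCP) lies between the finger pads; the fingertips stand 11 mm ahead of it and the grasp point (between the pads) lies 8 mm behind it; z points along the fingers, y is the direction in which the jaws open and shut (so a half turn about z gives the same grasp; the last joint's range is limited). The gripper opens to 85 mm and grips with 20 to 120 N. Pads are 22 mm wide; open, the fingers measure 114 mm over their backs; the gripper's body (76 mm by 85 mm) begins 54 mm behind the grasp point. The pads swing forward as they close: fully open they stand 13 mm farther back than shut.
Start: joints at [-1.502, 0.527, 1.433, -0, 1.181, -0.178], TCP at [0.153, -0.606, 0.242] pointing down, gripper open.
Joint ranges: [-3.08, 3.08], [-0.75, 2.2], [0.22, 2.44], [-1.43, 4.57], [0, 2.65], [-2.85, 2.85]. Speed limits (rad/s): [2.79, 2.79, 3.14, 3.14, 3.14, 3.14].

### API

Orientations are given as a unit quaternion [x, y, z, w].
In Python, from station import manip gives the robot as it stands.
- The arm moves only by the tool move_arm, never from a script. Its argument "deltas" is a list of rows, each a list of 5 numbers: the shift along the tool's x, y, z in units of 40 cm (1.0 is 40 cm), then the turn about the tool's z in units of 0.5 rad (1.0 is 0.5 rad), then the opening in per cent of the stroke, from 0 (shut) to 100 (fully open). In form: [[x, y, z, twist, grip], ...]. A call has exactly 8 rows; each row is the pose to reach, as a shift and turn from the pose commanded when the call began, along the tool's axes at that moment; what a row does not reach only later rows make up. A row lasts 1/12 s, in which the tool goes at most 41.7 mm and 7.16 degrees, less where a joint would pass 70% of its speed; a pose out of reach is approached as far as the arm can. A call with a number of a shift or a turn outside -1 to 1 is refused whole. A call with a gripper value outside its range is refused whole. The fingers move at their own pace and stop on an object; "force" is the grip in N (left out, the last holds). Time passes only in rows, so rows that repeat a pose let the fingers close, or fill a call up. It gives the time, the measured TCP pose, the force and the opening at its end, in the units of the state.
- manip.sense(): the state, without advancing time (a new reading comes with each control period).
- manip.snapshot(name): name is "scene" or "top" or "wrist"; returns (picture, depth): 400x640x3 uint8, red, green, blue; 400x640 float32, m along the optical axis (not along the pixel's ray), 0 where there is no reading.
- manip.get_calibration(name): a dict with "vfov" (degrees; the focal length in pixels is half the picture's height over the tangent of half this angle, whatever the lens; pixels are square), "cx", "cy" (the principal point, pixels), "D" ([k1, k2, p1, p2, k3] as OpenCV has them; the pictures are not rectified), "pose" (4x4, takes a point from camera to world coordinates). Camera axes: x right, y down, z forward; pixel columns grow to the right and rows downward; lengths in m; the calibration is good to about 2 mm. A picture is of the moment at which its call begins: read the wrist's pose just before it. get_calibration takes no time and is no camera call; for the wrist camera it gives the pose at the moment of the call.
- manip.sign_off(): hands the job in, once; it reports no verdict.
The state is a dict: "t": time; "q": joint angles; "qd": joint speeds; "tau": joint torques, N m; "tcp_pos": TCP position; "tool_rot": TCP orientation; "force": force on the tool from outside, world axes, zero at the start; "ft_torque": the same for the moment, N m; "finger_gap": opening from 0.0 (shut) to 1.0 (fully open).
Only numpy, scipy, OpenCV 4.12 (cv2) and the standard library are available. Lean on these libraries where they do the work, as an engineer would, in place of code of your own. Each camera call takes 0.05 s, during which the arm holds its last target.

### The job

Put the loose lid on the open square specimen jar so that it sits level and fully seated, and let go of it; then take the closed jar by its body, lift it over the tube rack and hold it upright and still about 1 cm above the glass of the code reader, centred over the square window with the jar's sides parallel to the window's sides, so the code under its base can be read. The program finishes while still holding the jar there: do not put it down or let go, do not let the jar or the robot touch the reader or the tube rack, and leave the bottle, label roll and tip box where they are.

Things in the scene. Friction and masses are not known exactly. Their poses are not given: they have to be found in the camera images.
- jar_center (a point): Centre, 27 mm above the underside, of the loose open white plastic jar, 100 to 200 g, on the 4 mm mat. Square body 54 x 54 mm, 46 mm tall, flat sides facing its x and y axes; above it a round neck 8 mm tall, 48 mm outside (54 mm tall in all), mouth 42 mm inside, 49 mm deep. z points up. With the lid seated: 72 mm tall to the knob's top.
- lid_center (a point): Centre, 12.5 mm above the underside, of the loose white plastic lid, 25 to 50 g, round about z (up), 25 mm tall. From below: plug 36 mm across, 7 mm deep (3 mm play in the mouth); flange 52 mm across, 4 mm thick, rests on the neck; knob 18 mm across, 14 mm tall, to hold it by. Starts on the mat, knob up. Seated, this point is 32.5 mm above the jar's centre; nothing latches.
- window (a point): Centre of the reader's square window, on the glass. The reader is a fixed grey box 130 x 130 mm, 50 mm tall, with a flat top; the window is the black 60 x 60 mm square in the middle of the top, outlined in white, flush. x and y run parallel to the window's sides, z up. It is on the other side of the tube rack from the mat.
- rack: Fixed white rack of capped sample tubes standing between the mat and the reader. Origin at the centre of its underside on the bench; 280 mm long along its x, 50 mm wide along its y; the rack's top plate is at 55 mm, the tube caps reach 88 mm above the bench. 
- mat: Fixed dark rubber mat 260 x 160 x 4 mm, origin at the centre of its underside; the jar and the lid start on it.
- bottle: Bystander: loose white bottle, 48 mm in diameter, 110 mm tall, origin at its underside.
- roll: Bystander: loose label roll lying flat, 64 mm in diameter, 30 mm tall, origin at its underside.
- tipbox: Bystander: loose closed plastic box 80 x 60 x 45 mm, origin at its underside.

How it is judged:
By the outcome, as a careful person would: the job done as asked, in the order asked, and still so for the second after the job is handed in, while the arm keeps its last pose, push and grip.
It also fails if it takes over 72 s, if anything falls off the work surface, if the arm or the gripper's body presses on something with over 40 N, if the wrist force passes 120 N, or if a joint passes its speed limit or range.

## Working session

There is one attempt and no reset: what is moved stays moved. The work goes in short steps, Python scripts to look and compute and a tool call to move; the robot and the scene stay as the last step left them, time stands still between calls to the robot, and variables do not carry over. Pictures are saved under pics/ and viewed, and the job is handed in when it is done.

Besides the shell and the picture viewer there is one more tool, called after "Call:" as a command line: name --pt "numbers of a row" for each row, then --argument value for the rest. move_arm: Moves the arm, as the interface text tells. Its arguments: {"type":"object","properties":{"deltas":{"type":"array","items":{"type":"array","items":{"type":"number"}}},"force":{"type":"number"}},"required":["deltas"]}

```bash
mkdir -p pics; ls
python3 - <<'E'
from station import manip
import cv2,numpy as np
print(manip.sense())
for n in ["scene","top","wrist"]:
    c=manip.get_calibration(n); print(n,c)
    p,d=manip.snapshot(n); cv2.imwrite(f"pics/{n}0.png",p[:,:,::-1]); np.savez(f"pics/{n}0.npz",p=p,d=d,pose=c["pose"])
E
```

```text
pics
{'t': 0.0, 'q': array([-1.50152125e+00,  5.28451740e-01,  1.43388487e+00,  3.70357963e-06,
        1.18140463e+00, -1.78538009e-01]), 'qd': array([-1.69675263e-04, -1.81392438e-04,  2.48419874e-04, -6.85737435e-04,
        7.13449128e-05,  5.08103142e-04]), 'tau': array([-2.34282947e-03, -4.42363465e+01, -1.78027779e+01, -5.23836861e-04,
        8.47900665e-03,  9.97282257e-10]), 'tcp_pos': array([ 0.15326116, -0.60521194,  0.241348  ]), 'tool_rot': array([ 9.92332915e-01,  1.23588963e-01,  6.03708583e-05, -1.07259660e-03]), 'force': array([ 0.69995247,  0.13632426, -0.53575778]), 'ft_torque': array([ 0.01225155,  0.02714353, -0.01522434]), 'finger_gap': 1.0000756874766152}
scene {'vfov': 50.69113644923071, 'cx': 326.23059140295203, 'cy': 201.06338334225393, 'D': array([-0.11584064,  0.        ,  0.        ,  0.        ,  0.        ]), 'pose': array([[-0.75937109,  0.51609202, -0.39623802,  0.94817518],
       [ 0.65058021,  0.59284704, -0.47463436,  0.41141184],
       [-0.01004646, -0.61820822, -0.78595016,  0.74633245],
       [ 0.        ,  0.        ,  0.        ,  1.        ]])}
top {'vfov': 42.59654557180266, 'cx': 313.5115996202348, 'cy': 199.24395283928018, 'D': array([-0.02787809,  0.        ,  0.        ,  0.        ,  0.        ]), 'pose': array([[-0.02017496, -0.99471748,  0.10064842,  0.48710737],
       [-0.99974995,  0.02104258,  0.00756603,  0.00856011],
       [-0.00964396, -0.10047061, -0.99489329,  1.20284137],
       [ 0.        ,  0.        ,  0.        ,  1.        ]])}
wrist {'vfov': 62.71190332426957, 'cx': 317.2793774224507, 'cy': 198.4235579061604, 'D': array([-0.06704456,  0.        ,  0.        ,  0.        ,  0.        ]), 'pose': array([[ 0.24474598, -0.92005086, -0.30595067,  0.23056056],
       [-0.96958451, -0.23298876, -0.07498073, -0.58588538],
       [-0.00229698,  0.31499626, -0.94909013,  0.37532004],
       [ 0.        ,  0.        ,  0.        ,  1.        ]])}
```

View pics/top0.png

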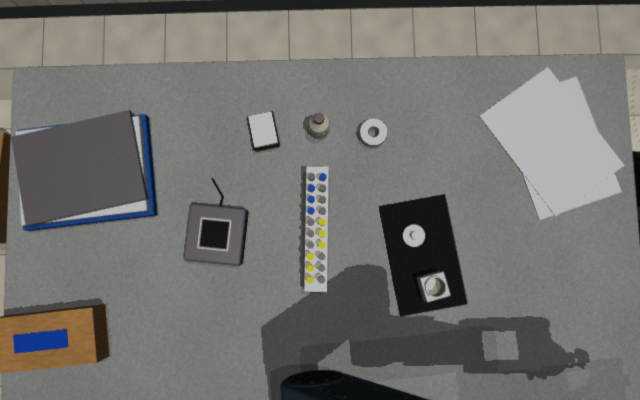

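View pics/scene0.png

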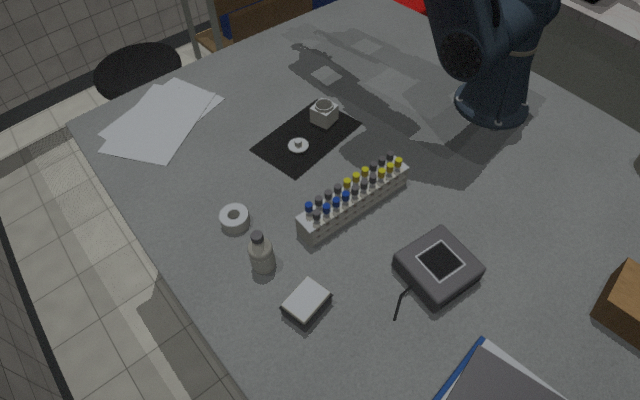

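View pics/wrist0.png

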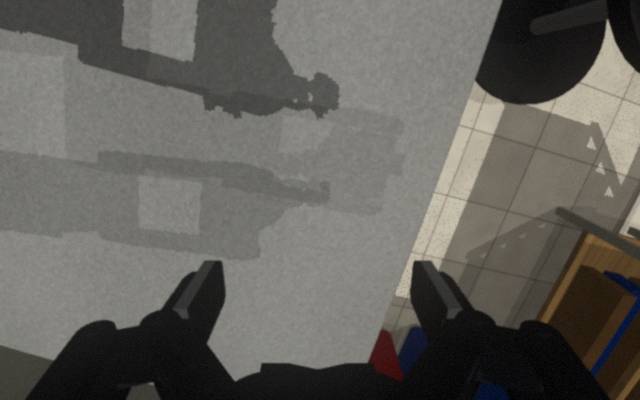

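```bash
cat > h.py <<'E'
import cv2,numpy as np
def K(c):
    f=200/np.tan(np.radians(c["vfov"]/2)); return np.array([[f,0,c["cx"]],[0,f,c["cy"]],[0,0,1.]])
def ray(c,uv):
    n=cv2.undistortPoints(np.array(uv,float).reshape(-1,1,2),K(c),c["D"])[:,0]
    r=np.c_[n,np.ones(len(n))]@c["pose"][:3,:3].T
    return r,c["pose"][:3,3]
def atz(c,uv,z):
    r,o=ray(c,uv); return o+r*((z-o[2])/r[:,2])[:,None]
def proj(c,P):
    P=np.array(P,float).reshape(-1,3); T=np.linalg.inv(c["pose"]); X=P@T[:3,:3].T+T[:3,3]
    return cv2.projectPoints(X,np.zeros(3),np.zeros(3),K(c),c["D"])[0][:,0]
E
python3 - <<'E'
import cv2
p=cv2.imread("pics/top0.png")
a=cv2.resize(p[190:320,375:475],None,fx=6,fy=6,interpolation=cv2.INTER_CUBIC)[:600]
a=cv2.resize(p[215:315,385:475],None,fx=6,fy=6,interpolation=cv2.INTER_CUBIC); cv2.imwrite("pics/c1.png",a)
a=cv2.resize(p[190:280,170:260],None,fx=6,fy=6,interpolation=cv2.INTER_CUBIC); cv2.imwrite("pics/c2.png",a)
a=cv2.resize(p[155:300,265:365],None,fx=4,fy=4,interpolation=cv2.INTER_CUBIC); cv2.imwrite("pics/c3.png",a)
E
```

```text
(no output)
```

View pics/c1.png

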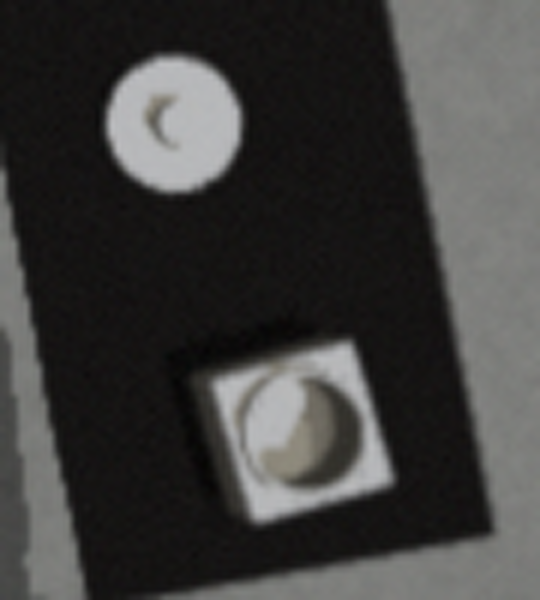

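View pics/c2.png

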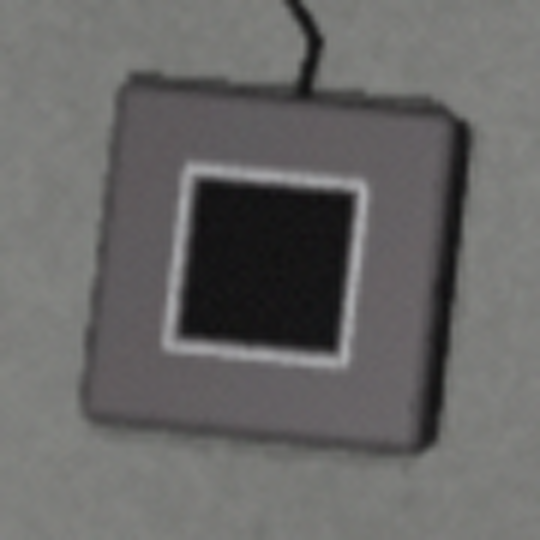

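View pics/c3.png

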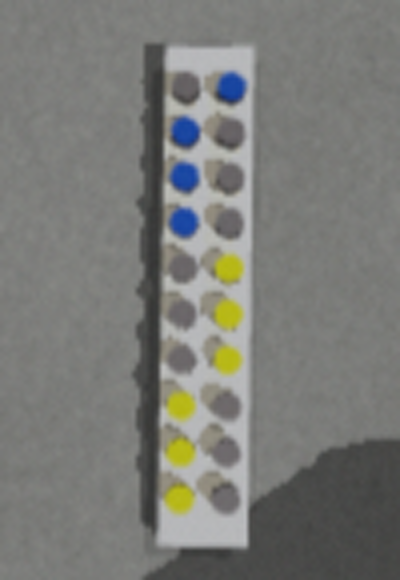

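Run:
```python
from station import manip
from h import *
c=manip.get_calibration("top")
f=lambda l,o:[(o[0]+(u+.5)/6-.5,o[1]+(v+.5)/6-.5) for u,v in l]
print("lid",atz(c,f([(174,123)],(385,215)),.015))
def sq(P):
    print(P.round(4),P.mean(0).round(4)); 
    for i in range(4):
        d=P[(i+1)%4]-P[i]; print(np.linalg.norm(d).round(4),np.degrees(np.arctan2(d[1],d[0])).round(2)%90)
sq(atz(c,f([(210,375),(353,340),(396,487),(255,525)],(385,215)),.050))
sq(atz(c,f([(197,180),(358,188),(341,354),(180,345)],(170,190)),.050))
g=[(265+u/4,155+v/4) for u,v in [(165,46),(254,46),(248,548),(157,548)]]
print("rack",atz(c,g,.055))
print("cap ",atz(c,[(265+181/4,155+400/4)],.088))
d=np.load("pics/top0.npz")["d"]
print(d[260,210])
s=manip.sense(); from scipy.spatial.transform import Rotation as R
m=R.from_quat(s["tool_rot"]).as_matrix(); print(m.round(3))
```

```text
lid [[ 0.51921626 -0.21179193  0.015     ]]
[[ 0.4248 -0.2151  0.05  ]
 [ 0.4365 -0.2687  0.05  ]
 [ 0.3823 -0.2822  0.05  ]
 [ 0.3695 -0.2295  0.05  ]] [ 0.4033 -0.2489  0.05  ]
0.0549 12.329999999999998
0.0559 14.060000000000002
0.0542 13.560000000000002
0.0571 14.7
[[0.5629 0.269  0.05  ]
 [0.5587 0.2083 0.05  ]
 [0.4967 0.2149 0.05  ]
 [0.5012 0.2753 0.05  ]] [0.5298 0.2419 0.05  ]
0.0609 86.0
0.0623 83.88999999999999
0.0606 85.73
0.0621 84.13
rack [[ 0.67807343  0.0322239   0.055     ]
 [ 0.67697809 -0.01812869  0.055     ]
 [ 0.39660182 -0.00835851  0.055     ]
 [ 0.39758043  0.04192147  0.055     ]]
cap  [[0.47894122 0.0265304  0.088     ]]
1.1458095
[[ 0.969  0.245 -0.   ]
 [ 0.245 -0.969  0.002]
 [ 0.    -0.002 -1.   ]]
```

Call:
move_arm --pt "0.03 -0.02 0 0 100" --pt "0.09 -0.07 0 0 100" --pt "0.15 -0.12 0 0 100" --pt "0.22 -0.17 0 0 100" --pt "0.29 -0.22 0 0 100" --pt "0.36 -0.27 0 0 100" --pt "0.42 -0.32 0 0 100" --pt "0.47 -0.36 0 0 100"

```text
t: 0.82
tcp_pos: [0.3016, -0.4166, 0.2422]
tool_rot: [0.992, 0.124, 0.0, -0.001]
force: [1.1, 0.3, 0.3]
finger_gap: 1.003
```

Call:
move_arm --pt "0.06 -0.04 0 0 100" --pt "0.12 -0.09 0 0 100" --pt "0.19 -0.14 0 0 100" --pt "0.26 -0.19 0 0 100" --pt "0.33 -0.24 0 0 100" --pt "0.4 -0.3 0 0 100" --pt "0.45 -0.34 0 0 60" --pt "0.47 -0.35 0 0 40"

```text
t: 1.48
tcp_pos: [0.4491, -0.2337, 0.2422]
tool_rot: [0.992, 0.126, -0.0, -0.001]
force: [-0.1, -0.2, -0.0]
finger_gap: 0.752
```

```bash
cat > snap.py <<'E'
import sys; from station import manip; from h import *
import pickle
n=sys.argv[1]; cam=sys.argv[2] if len(sys.argv)>2 else "wrist"
s=manip.sense(); c=manip.get_calibration(cam); p,d=manip.snapshot(cam)
cv2.imwrite(f"pics/{n}.png",p[:,:,::-1]); pickle.dump((s,c,p,d),open(f"pics/{n}.pkl","wb"))
print(s["t"],s["tcp_pos"].round(4),s["tool_rot"].round(4),s["finger_gap"],s["force"].round(2),s["q"].round(2))
E
python3 snap.py w1
```

```text
1.4833 [ 0.4491 -0.2337  0.2422] [ 0.9921  0.1256 -0.     -0.0012] 0.7524384485149077 [-0.08 -0.15 -0.02] [-0.7   0.37  1.73  0.    1.05  0.62]
```

View pics/w1.png

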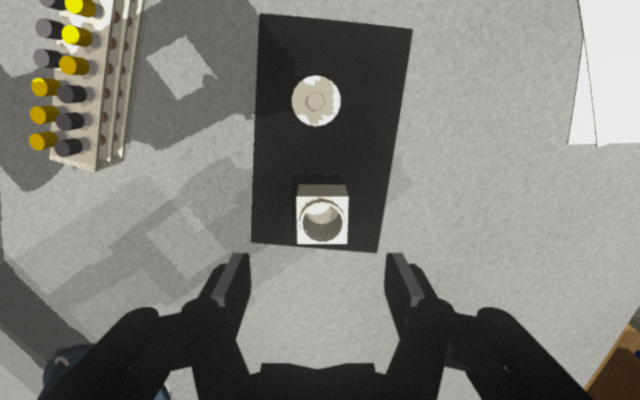

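Run:
```python
import cv2
p=cv2.imread("pics/w1.png")
cv2.imwrite("pics/w1a.png",cv2.resize(p[60:260,280:370],None,fx=3,fy=3,interpolation=cv2.INTER_CUBIC))
cv2.imwrite("pics/w1b.png",cv2.resize(p[175:255,280:370],None,fx=7,fy=7,interpolation=cv2.INTER_CUBIC))
cv2.imwrite("pics/w1a.png",cv2.resize(p[65:140,275:365],None,fx=7,fy=7,interpolation=cv2.INTER_CUBIC))
```

```text
(no output)
```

View pics/w1a.png

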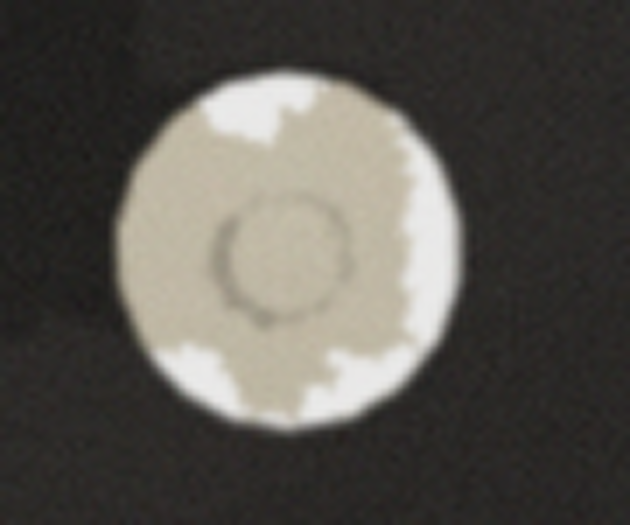

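View pics/w1b.png

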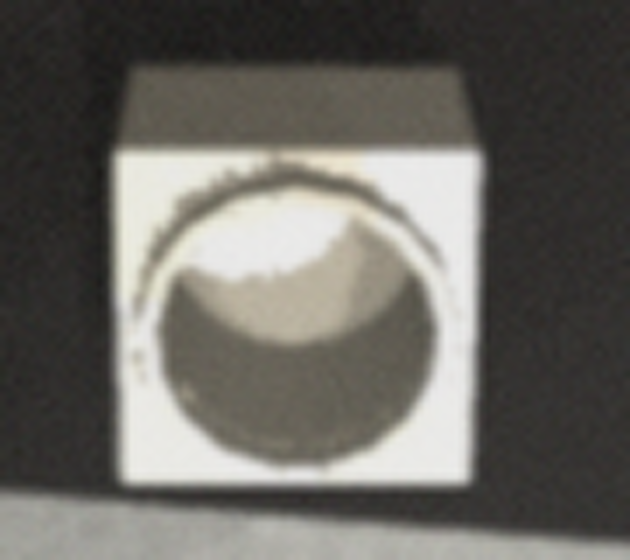

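```bash
cat > meas.py <<'E'
from h import *
import pickle
def crop2full(l,o,s): return [(o[0]+(u+.5)/s-.5,o[1]+(v+.5)/s-.5) for u,v in l]
def sq(P):
    print(P.round(4).tolist(),"c",P.mean(0).round(4))
    print([(np.linalg.norm(d).round(4),(np.degrees(np.arctan2(d[1],d[0]))%90).round(2)) for d in np.roll(P,-1,0)-P])
def load(n): return pickle.load(open(f"pics/{n}.pkl","rb"))
E
python3 - <<'E'
from meas import *
s,c,p,d=load("w1")
print("flange",atz(c,crop2full([(288,250),(115,250),(462,250),(288,70),(288,430)],(275,65),7),.015).round(4))
print("knob",atz(c,crop2full([(290,255)],(275,65),7),.029).round(4))
sq(atz(c,crop2full([(112,148),(485,150),(472,485),(120,485)],(280,175),7),.05))
print("mouth",atz(c,crop2full([(158,326),(437,326),(298,188),(298,466)],(280,175),7),.058).round(4))
for z in (0,-.008,.011): 
  R=cv2.Rodrigues(np.zeros(3))[0]
  from scipy.spatial.transform import Rotation as Ro
  print(z,proj(c,s["tcp_pos"]+Ro.from_quat(s["tool_rot"]).as_matrix()@[0,0,z]))
E
```

```text
flange [[ 0.5157 -0.2141  0.015 ]
 [ 0.5092 -0.1887  0.015 ]
 [ 0.5223 -0.2396  0.015 ]
 [ 0.5409 -0.2076  0.015 ]
 [ 0.4896 -0.2207  0.015 ]]
knob [[ 0.5155 -0.2145  0.029 ]]
[[0.4184, -0.2174, 0.05], [0.432, -0.2714, 0.05], [0.3784, -0.2849, 0.05], [0.3646, -0.2313, 0.05]] c [ 0.3984 -0.2513  0.05  ]
[(np.float64(0.0557), np.float64(14.13)), (np.float64(0.0553), np.float64(14.07)), (np.float64(0.0553), np.float64(14.46)), (np.float64(0.0556), np.float64(14.47))]
mouth [[ 0.3956 -0.2304  0.058 ]
 [ 0.406  -0.2708  0.058 ]
 [ 0.4219 -0.2451  0.058 ]
 [ 0.3785 -0.2565  0.058 ]]
0 [[317.7117722  270.29508298]]
-0.008 [[317.72728837 279.70384657]]
0.011 [[317.69270024 258.75976431]]
```

Call:
move_arm --pt "0.02 0 0.04 0 40" --pt "0.05 0 0.1 0 40" --pt "0.08 -0.002 0.17 0 40" --pt "0.11 -0.004 0.24 0 40" --pt "0.14 -0.006 0.31 0 40" --pt "0.16 -0.006 0.36 0 40" --pt "0.173 -0.006 0.39 0 40" --pt "0.173 -0.006 0.405 0 40"

```text
t: 2.2
tcp_pos: [0.5144, -0.2191, 0.0785]
tool_rot: [0.992, 0.124, -0.001, -0.001]
force: [1.2, 0.2, 0.1]
finger_gap: 0.403
```

```bash
python3 snap.py w2
```

```text
2.2 [ 0.5144 -0.2191  0.0785] [ 9.923e-01  1.236e-01 -8.000e-04 -6.000e-04] 0.403209558391735 [1.15 0.23 0.13] [-0.6   0.68  1.72 -0.    0.74  0.72]
```

View pics/w2.png

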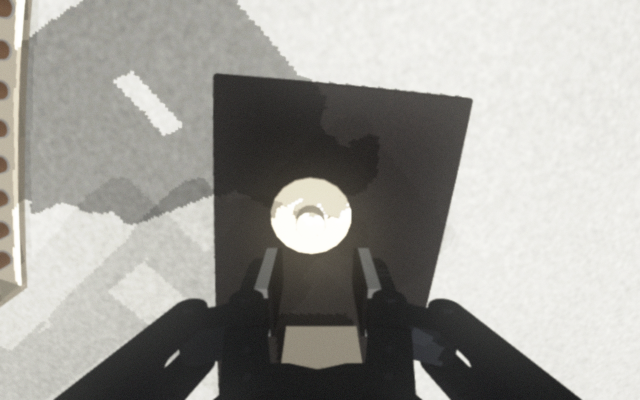

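Run:
```python
import cv2
p=cv2.imread("pics/w2.png")
cv2.imwrite("pics/w2a.png",cv2.resize(p[165:305,250:390],None,fx=4,fy=4,interpolation=cv2.INTER_CUBIC))
from station import manip; print(manip.sense()["tcp_pos"],manip.sense()["qd"])
```

```text
[ 0.51377391 -0.21903795  0.07849094] [-4.37785021e-03 -4.39438374e-02  4.18240642e-03 -4.59810504e-03
  3.91581317e-02 -9.74474713e-05]
```

View pics/w2a.png

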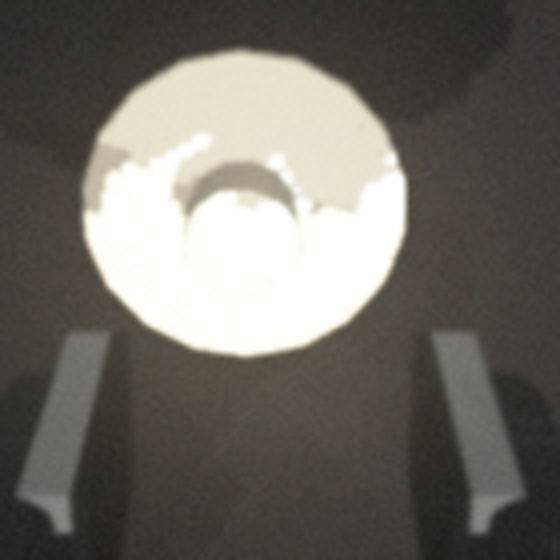

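Run:
```python
from meas import *
from scipy.spatial.transform import Rotation as Ro
s,c,p,d=load("w2")
L=atz(c,crop2full([(245,202),(82,202),(408,202),(245,50),(245,355)],(250,165),4),.015)
print(L.round(4)); m=Ro.from_quat(s["tool_rot"]).as_matrix()
print((m.T@(L[0]-[.5138,-.2190,.0785])), m.T@(atz(c,crop2full([(244,228)],(250,165),4),.029)[0]-[.5138,-.219,.0785]))
# fingertip gap mid & depth
u=crop2full([(108,332),(433,332)],(250,165),4); print(u,[d[int(v),int(x)+k] for x,v in u for k in(-3,3)])
dt=d[250,270],d[250,370]; print(dt)
print(proj(c,s["tcp_pos"]+m@[0,0,.011]),proj(c,s["tcp_pos"]+m@[0,0,0]))
r,o=ray(c,u); print(r,o)
for zz in(-.011,0,.011): print([ (m.T@(P-s["tcp_pos"])).round(4) for P in atz(c,u,s["tcp_pos"][2]+zz)])
```

```text
[[ 0.5159 -0.2142  0.015 ]
 [ 0.5095 -0.1887  0.015 ]
 [ 0.5224 -0.2397  0.015 ]
 [ 0.5405 -0.2081  0.015 ]
 [ 0.4891 -0.2208  0.015 ]]
[ 0.00335795 -0.00405156  0.06350101] [ 0.00461028 -0.00393001  0.04949898]
[(276.625, 247.625), (357.875, 247.625)] [np.float32(0.2285736), np.float32(0.22887588), np.float32(0.22876576), np.float32(0.22758181)]
(np.float32(0.15041144), np.float32(0.22909725))
[[317.63345336 258.7606722 ]] [[317.64866315 270.2937122 ]]
[[-0.47606444  0.00957741 -0.90070954]
 [-0.41532837 -0.23105518 -0.90115362]] [ 0.5919313  -0.19962931  0.21230473]
[array([ 0.0061, -0.0201,  0.011 ]), array([0.0061, 0.0197, 0.011 ])]
[array([ 0.0117, -0.0186,  0.    ]), array([ 0.0117,  0.0182, -0.    ])]
[array([ 0.0173, -0.0171, -0.011 ]), array([ 0.0173,  0.0167, -0.011 ])]
```

Run:
```python
from meas import *
from scipy.spatial.transform import Rotation as Ro
s,c,p,d=load("w2"); m=Ro.from_quat(s["tool_rot"]).as_matrix()
for uv in [(271,248.5),(271,249),(271,252),(269,262),(262,280),(256,288),(364,249),(365,252),(367,270)]:
    r,o=ray(c,[uv]); P=o+r[0]*d[int(round(uv[1])),int(uv[0])]; print(uv,(m.T@(P-s["tcp_pos"])).round(4))
```

```text
(271, 248.5) [ 0.0094 -0.0218  0.0037]
(271, 249) [ 0.0097 -0.0216  0.0025]
(271, 252) [ 0.0101 -0.0211 -0.0012]
(269, 262) [ 0.0093 -0.021  -0.0088]
(262, 280) [ 0.0099 -0.0216 -0.024 ]
(256, 288) [ 0.0105 -0.0227 -0.0304]
(364, 249) [0.0099 0.0214 0.0022]
(365, 252) [0.0095 0.0216 0.    ]
(367, 270) [ 0.0093  0.0203 -0.0155]
```

Call:
move_arm --pt "0.0095 -0.01 0.01 0 40" --pt "0.0095 -0.01 0.03 0 40" --pt "0.0095 -0.01 0.05 0 40" --pt "0.0095 -0.01 0.07 0 40" --pt "0.0095 -0.01 0.09 0 40" --pt "0.0095 -0.01 0.105 0 40" --pt "0.0095 -0.01 0.115 0 40" --pt "0.0095 -0.01 0.12 0 40"

```text
t: 2.92
tcp_pos: [0.517, -0.2141, 0.0315]
tool_rot: [0.992, 0.124, -0.0, -0.0]
force: [0.3, -0.2, 0.1]
finger_gap: 0.399
```

```bash
python3 snap.py w3
python3 - <<'E'
import cv2
p=cv2.imread("pics/w3.png")
cv2.imwrite("pics/w3a.png",cv2.resize(p[185:325,240:400],None,fx=4,fy=4,interpolation=cv2.INTER_CUBIC))
E
```

```text
2.9167 [ 0.517  -0.2141  0.0315] [ 9.923e-01  1.235e-01 -5.000e-04 -4.000e-04] 0.3991622239930345 [ 0.32 -0.21  0.07] [-0.59  0.76  1.74 -0.    0.64  0.73]
```

View pics/w3a.png

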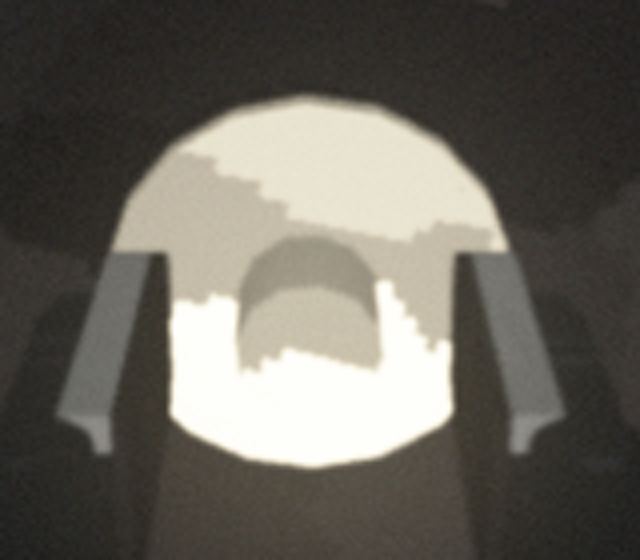

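Call:
move_arm --pt "0 0 0.004 0 40" --pt "0 0 0.007 0 35" --pt "0 0 0.007 0 30" --pt "0 0 0.007 0 25" --pt "0 0 0.007 0 20" --pt "0 0 0.007 0 15" --pt "0 0 0.007 0 10" --pt "0 0 0.007 0 10" --force 30

```text
t: 3.63
tcp_pos: [0.5176, -0.2143, 0.0299]
tool_rot: [0.992, 0.124, 0.0, 0.0]
force: [0.1, 1.1, 2.4]
finger_gap: 0.187
```

```bash
python3 snap.py w4
python3 - <<'E'
import cv2
p=cv2.imread("pics/w4.png")
cv2.imwrite("pics/w4a.png",cv2.resize(p[185:325,240:400],None,fx=4,fy=4,interpolation=cv2.INTER_CUBIC))
E
```

```text
3.6333 [ 0.5176 -0.2143  0.0299] [9.923e-01 1.236e-01 3.000e-04 2.000e-04] 0.18734419117577647 [0.08 1.13 2.37] [-0.59  0.77  1.74  0.    0.64  0.73]
```

View pics/w4a.png

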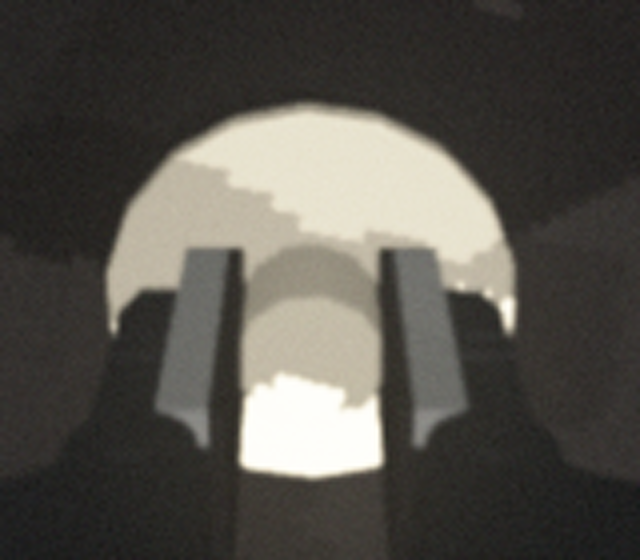

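Call:
move_arm --pt "0 0 0 0 10" --pt "0 0 -0.01 0 10" --pt "0 0 -0.04 0 10" --pt "0 0 -0.08 0 10" --pt "0 0 -0.13 0 10" --pt "0 0 -0.18 0 10" --pt "0 0 -0.21 0 10" --pt "0 0 -0.225 0 10"

```text
t: 4.35
tcp_pos: [0.5183, -0.2148, 0.1221]
tool_rot: [0.992, 0.124, 0.001, 0.001]
force: [-0.0, -1.2, -0.4]
finger_gap: 0.193
```

```bash
python3 snap.py w5;python3 snap.py t5 top
python3 - <<'E'
import cv2
p=cv2.imread("pics/w5.png")
cv2.imwrite("pics/w5a.png",cv2.resize(p[185:325,240:400],None,fx=4,fy=4,interpolation=cv2.INTER_CUBIC))
E
```

```text
4.35 [ 0.5183 -0.2148  0.1221] [0.9923 0.1236 0.0015 0.0013] 0.19278022008448853 [-0.02 -1.17 -0.37] [-0.59  0.61  1.7  -0.    0.83  0.73]
4.4 [ 0.5184 -0.2149  0.1223] [0.9923 0.1237 0.0017 0.0015] 0.19032168181527573 [ 0.14 -0.53 -0.5 ] [-0.59  0.61  1.7  -0.    0.83  0.73]
```

View pics/w5a.png

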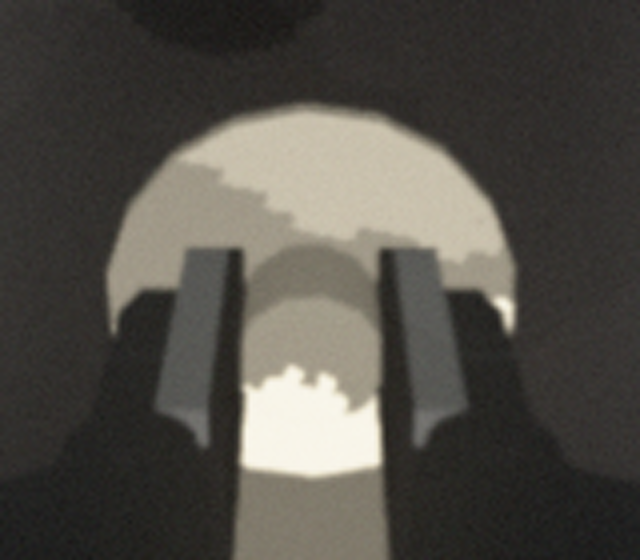

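View pics/w5.png

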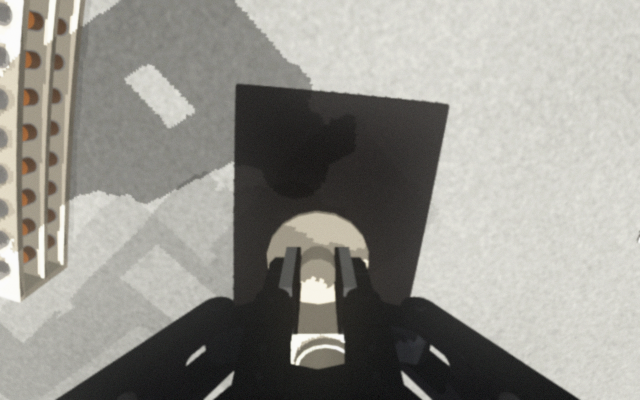

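Run:
```python
from meas import *
from scipy.optimize import least_squares
s,c,p,d=load("w1")
# corners: top shoulder z=.05 and far bottom edge z=.004
uv=crop2full([(112,148),(485,150),(472,485),(120,485)],(280,175),7)
far=crop2full([(131,66),(462,66)],(280,175),7)
m=crop2full([(158,326),(437,326),(298,466)],(280,175),7)
def model(q):
    x,y,a=q; C,S=np.cos(a),np.sin(a)
    f=lambda u,v,z:(x+C*u-S*v,y+S*u+C*v,z)
    h=.027
    P=[f(h,h,.05),f(h,-h,.05),f(-h,-h,.05),f(-h,h,.05)]
    M=[f(0,.021,.058),f(0,-.021,.058),f(-.021,0,.058)]
    return P,M,[f(h,h,.004),f(h,-h,.004)]
def res(q):
    P,M,F=model(q); return (proj(c,P+M)-np.array(uv+m)).ravel()
r=least_squares(res,[.4,-.25,.25]); print(r.x,np.degrees(r.x[2]),r.fun.reshape(-1,2).round(2))
P,M,F=model(r.x); print(proj(c,F),far)
img=cv2.resize(p[:,:,::-1].copy()[175:255,280:370],None,fx=7,fy=7,interpolation=cv2.INTER_CUBIC)
x,y,a=r.x; t=np.linspace(0,6.3,100)
for rad,z,col in[(.021,.058,(0,0,255)),(.024,.058,(0,255,0)),(.024,.05,(255,0,0))]:
    q=proj(c,np.c_[x+rad*np.cos(t),y+rad*np.sin(t),0*t+z]); cv2.polylines(img,[(((q-[280,175])+.5)*7-.5).astype(int).reshape(-1,1,2)],True,col,1)
q=proj(c,P);cv2.polylines(img,[(((q-[280,175])+.5)*7-.5).astype(int).reshape(-1,1,2)],True,(255,0,255),1)
cv2.imwrite("pics/ov.png",img)
```

```text
[ 0.3991823  -0.25105538  0.24998393] 14.323024223406305 [[ 0.77 -0.03]
 [-0.81 -0.21]
 [-0.51 -1.25]
 [ 0.58 -1.35]
 [-0.06  1.43]
 [ 0.17  1.51]
 [-0.14 -0.34]]
[[298.8165365  183.68090748]
 [344.67241255 183.77671844]] [(298.2857142857143, 184.0), (345.57142857142856, 184.0)]
```

View pics/ov.png

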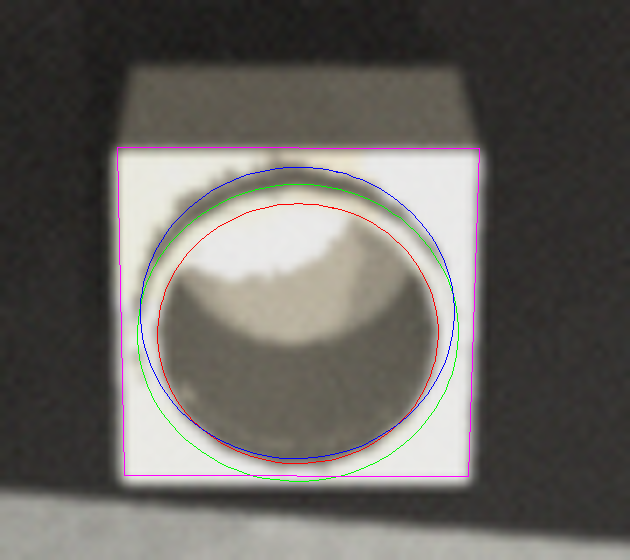

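Call:
move_arm --pt "-0.02 0 0 0 10" --pt "-0.06 0.003 0 0 10" --pt "-0.11 0.006 0 0 10" --pt "-0.16 0.009 0 0 10" --pt "-0.21 0.012 0 0 10" --pt "-0.26 0.015 0 0 10" --pt "-0.295 0.015 0 0 10" --pt "-0.308 0.015 0 0 10"

```text
t: 5.12
tcp_pos: [0.3963, -0.2494, 0.1184]
tool_rot: [0.992, 0.123, -0.002, -0.002]
force: [0.4, -1.1, -0.5]
finger_gap: 0.187
```

Call:
move_arm --pt "0 0 0.01 0 10" --pt "0 0 0.02 0 10" --pt "0 0 0.03 0 10" --pt "0 0 0.04 0 10" --pt "0 0 0.05 0 10" --pt "0 0 0.06 0 10" --pt "0 0 0.06 0 10" --pt "0 0 0.06 0 10"

```text
t: 5.78
tcp_pos: [0.3995, -0.25, 0.0951]
tool_rot: [0.992, 0.124, -0.0, -0.0]
force: [-0.1, -0.4, -0.0]
finger_gap: 0.188
```

```bash
python3 snap.py w6;python3 snap.py s6 scene;  python3 - <<'E'
import cv2
p=cv2.imread("pics/s6.png")
cv2.imwrite("pics/s6a.png",cv2.resize(p[80:160,270:370],None,fx=7,fy=7,interpolation=cv2.INTER_CUBIC))
E
```

```text
5.7833 [ 0.3995 -0.25    0.0951] [ 9.923e-01  1.238e-01 -2.000e-04 -3.000e-04] 0.18760556480922955 [-0.1  -0.44 -0.04] [-0.8   0.58  1.94  0.    0.62  0.53]
5.8333 [ 0.3995 -0.2501  0.0954] [ 9.923e-01  1.237e-01 -1.000e-04 -1.000e-04] 0.19008189818582896 [ 0.62  0.27 -0.01] [-0.8   0.58  1.94  0.    0.62  0.53]
```

View pics/w6.png

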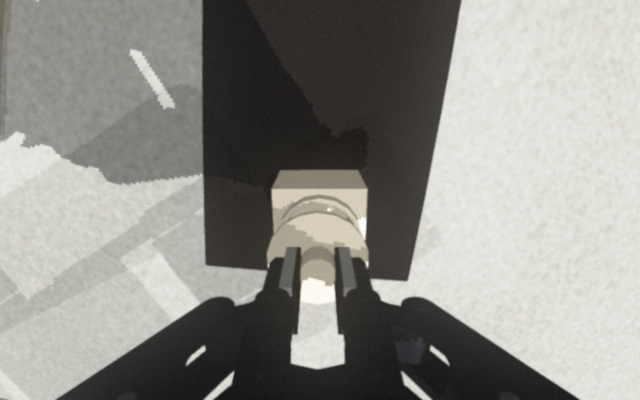

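View pics/s6a.png

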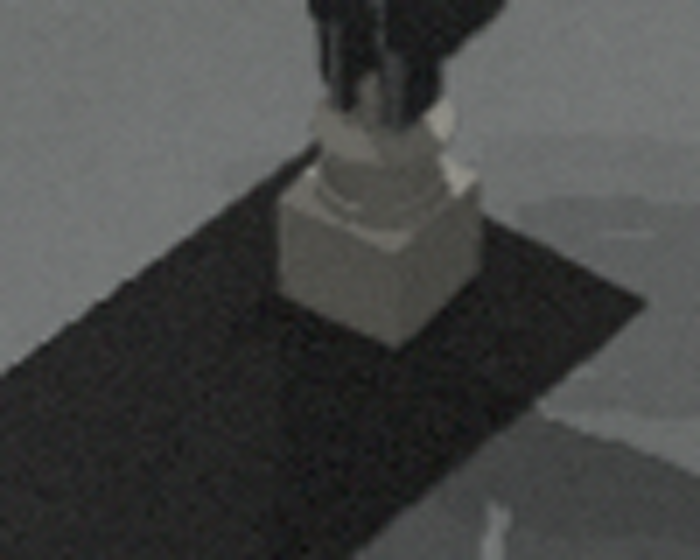

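Run:
```python
import cv2
p=cv2.imread("pics/w6.png")
cv2.imwrite("pics/w6a.png",cv2.resize(p[160:270,255:385],None,fx=6,fy=5.45,interpolation=cv2.INTER_CUBIC)) if 0 else cv2.imwrite("pics/w6a.png",cv2.resize(p[165:265,255:385],None,fx=6,fy=6,interpolation=cv2.INTER_CUBIC))
```

```text
(no output)
```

View pics/w6a.png

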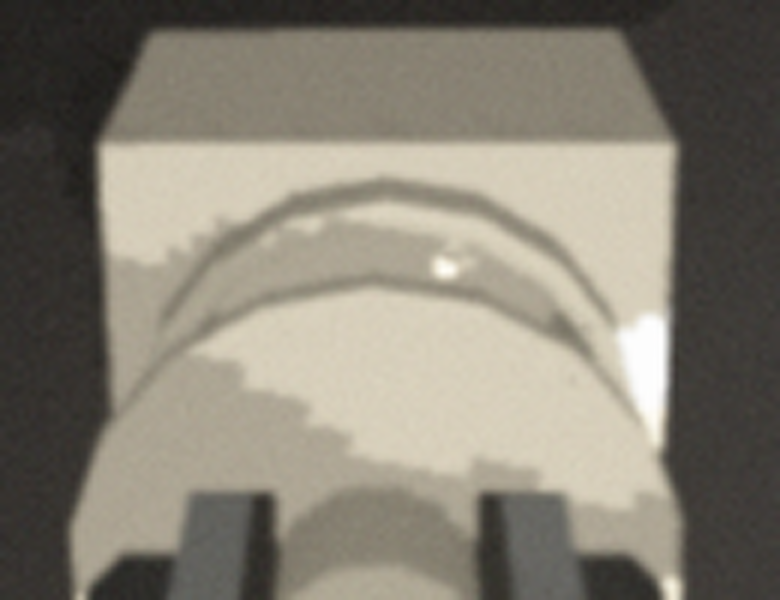

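Run:
```python
from meas import *
from scipy.spatial.transform import Rotation as Ro
s,c,p,d=load("w6"); m=Ro.from_quat(s["tool_rot"]).as_matrix()
P=atz(c,crop2full([(98,141),(679,141)],(255,165),6),.05); Q=(P-s["tcp_pos"])@m; print("shoulder",Q,np.linalg.norm(P[0]-P[1]), np.degrees(np.arctan2(*(P[0]-P[1])[:2])))
P=atz(c,crop2full([(150,29),(618,29)],(255,165),6),.004); print("base",(P-s["tcp_pos"])@m,np.linalg.norm(P[0]-P[1]))
zf=s["tcp_pos"][2]-.0149
P=atz(c,crop2full([(378,283)],(255,165),6),zf); print("flange far",(P-s["tcp_pos"])@m)
P=atz(c,crop2full([(72,530),(683,530)],(255,165),6),zf); print("flange lr",(P-s["tcp_pos"])@m)
P=atz(c,crop2full([(388,205)],(255,165),6),.058); print("neck far",(P-s["tcp_pos"])@m)
from scipy.spatial.transform import Rotation as R
print(np.degrees(np.arctan2(m[1,0],m[0,0])), m.T@[.3992-s["tcp_pos"][0],-.251-s["tcp_pos"][1],0])
```

```text
shoulder [[ 0.02645934 -0.02659541  0.04513666]
 [ 0.02644894  0.02855818  0.04509985]] 0.05515360852348648 -14.210562376384678
base [[ 0.0264501  -0.02669533  0.09113674]
 [ 0.02643758  0.02811892  0.09110017]] 0.05481426355711642
flange far [[ 2.34923924e-02 -3.19702637e-05  1.48914070e-02]]
flange lr [[ 0.00115282 -0.02591819  0.01491688]
 [ 0.00115267  0.02575265  0.0148824 ]]
neck far [[0.02271686 0.00089528 0.03711968]]
14.221359424121113 [-5.02126935e-04  9.08290123e-04 -4.21892778e-07]
```

Call:
move_arm --pt "0.004 0.0022 0.004 0 10" --pt "0.004 0.0022 0.008 0 10" --pt "0.004 0.0022 0.013 0 10" --pt "0.004 0.0022 0.018 0 10" --pt "0.004 0.0022 0.023 0 10" --pt "0.004 0.0022 0.028 0 10" --pt "0.004 0.0022 0.033 0 10" --pt "0.004 0.0022 0.036 0 10"

```text
t: 6.55
tcp_pos: [0.4011, -0.2506, 0.0808]
tool_rot: [0.992, 0.124, -0.0, -0.0]
force: [0.5, 0.6, 0.8]
finger_gap: 0.185
```

```bash
python3 snap.py w7
python3 - <<'E'
import cv2
p=cv2.imread("pics/w7.png")
cv2.imwrite("pics/w7a.png",cv2.resize(p[165:265,255:385],None,fx=6,fy=6,interpolation=cv2.INTER_CUBIC))
E
```

```text
6.55 [ 0.4011 -0.2506  0.0808] [ 9.923e-01  1.236e-01 -1.000e-04 -2.000e-04] 0.18548987449625465 [0.47 0.64 0.75] [-0.8   0.61  1.94  0.    0.59  0.53]
```

View pics/w7a.png

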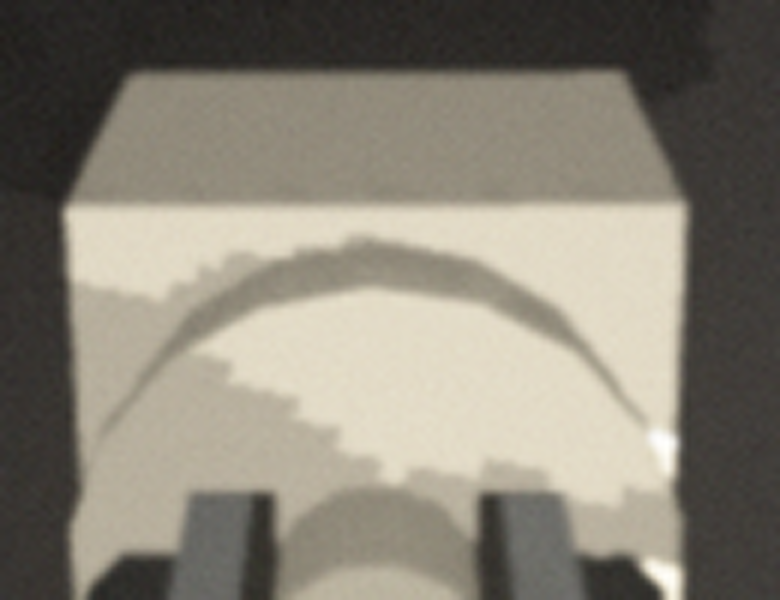

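Call:
move_arm --pt "0 0 0.002 0 10" --pt "0 0 0.004 0 10" --pt "0 0 0.006 0 10" --pt "0 0 0.008 0 10" --pt "0 0 0.01 0 10" --pt "0 0 0.011 0 10" --pt "0 0 0.011 0 10" --pt "0 0 0.011 0 10"

```text
t: 7.27
tcp_pos: [0.4012, -0.2507, 0.0768]
tool_rot: [0.992, 0.124, 0.0, 0.0]
force: [-0.9, -0.6, 1.8]
finger_gap: 0.195
```

```bash
python3 snap.py w8
python3 - <<'E'
import cv2
p=cv2.imread("pics/w8.png")
cv2.imwrite("pics/w8a.png",cv2.resize(p[165:265,255:385],None,fx=6,fy=6,interpolation=cv2.INTER_CUBIC))
E
```

```text
7.2667 [ 0.4012 -0.2507  0.0768] [9.923e-01 1.236e-01 0.000e+00 1.000e-04] 0.1949708321671446 [-0.91 -0.56  1.78] [-0.8   0.62  1.94 -0.    0.58  0.53]
```

View pics/w8a.png

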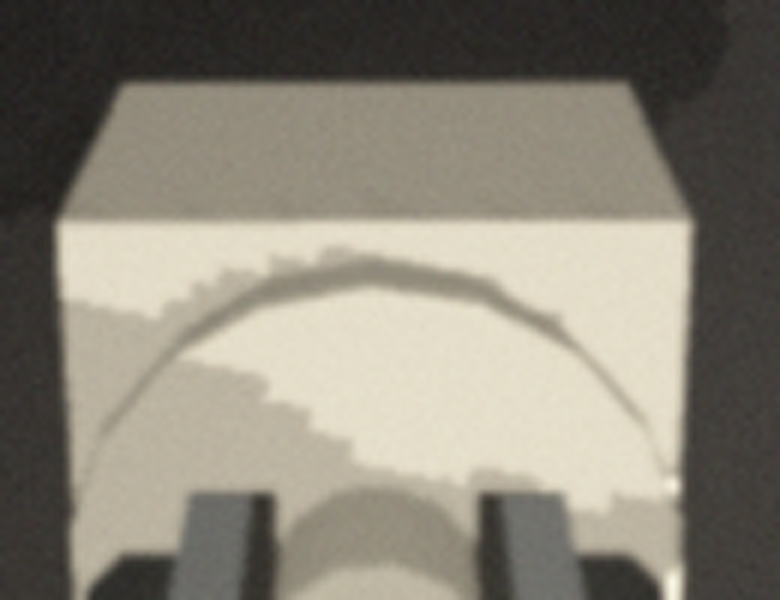

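Call:
move_arm --pt "0 0 0.002 0 10" --pt "0 0 0.002 0 10" --pt "0 0 0.002 0 22" --pt "0 0 0.002 0 25" --pt "0 0 0.002 0 30" --pt "0 0 0.002 0 40" --pt "0 0 0.002 0 70" --pt "0 0 0.002 0 100"

```text
t: 7.98
tcp_pos: [0.4011, -0.2507, 0.0758]
tool_rot: [0.992, 0.124, -0.0, -0.0]
force: [-0.3, 1.1, -1.0]
finger_gap: 0.674
```

```bash
python3 snap.py w9
python3 - <<'E'
import cv2
p=cv2.imread("pics/w9.png")
cv2.imwrite("pics/w9a.png",cv2.resize(p[165:295,240:400],None,fx=4.6,fy=4.6,interpolation=cv2.INTER_CUBIC))
E
```

```text
7.9833 [ 0.4011 -0.2507  0.0758] [ 9.923e-01  1.236e-01 -1.000e-04 -1.000e-04] 0.6735019541329484 [-0.29  1.06 -0.98] [-0.8   0.62  1.94 -0.    0.58  0.53]
```

View pics/w9a.png

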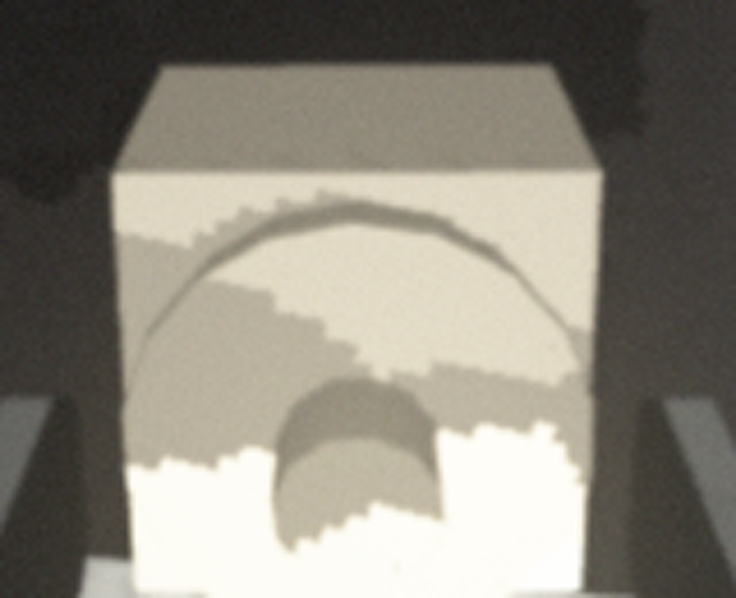

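Run:
```python
from meas import *
from scipy.spatial.transform import Rotation as Ro
s,c,p,d=load("w9"); m=Ro.from_quat(s["tool_rot"]).as_matrix()
P=atz(c,crop2full([(111,170),(604,170)],(240,165),4.6),.05); Q=(P-s["tcp_pos"])@m; print("shoulder",Q.round(4))
P=atz(c,crop2full([(163,64),(553,64)],(240,165),4.6),.004); print("base",((P-s["tcp_pos"])@m).round(4))
def pt(u,v):
    u,v=[int(round(x)) for x in crop2full([(u,v)],(240,165),4.6)[0]]
    r,o=ray(c,[(u,v)]); z=np.median(d[v-1:v+2,u-1:u+2]); return (o+r[0]*z).round(4)
for q in [(180,330),(240,260),(360,260),(460,270),(540,370),(180,430),(530,440),(180,540),(530,540),(360,490),(150,200),(560,200)]: print(q,pt(*q))
```

```text
shoulder [[ 0.025  -0.0277  0.0258]
 [ 0.025   0.0275  0.0257]]
base [[ 0.025  -0.0276  0.0718]
 [ 0.025   0.0274  0.0717]]
(180, 330) [ 0.4084 -0.2295  0.0643]
(240, 260) [ 0.4177 -0.2339  0.0645]
(360, 260) [ 0.4206 -0.2459  0.0641]
(460, 270) [ 0.4222 -0.2564  0.0641]
(540, 370) [ 0.4129 -0.2676  0.0641]
(180, 430) [ 0.3967 -0.232   0.0645]
(530, 440) [ 0.4049 -0.269   0.0645]
(180, 540) [ 0.3829 -0.2348  0.0641]
(530, 540) [ 0.3923 -0.2727  0.0638]
(360, 490) [ 0.4023 -0.2505  0.0783]
(150, 200) [ 0.4173 -0.2227  0.053 ]
(560, 200) [ 0.4283 -0.2666  0.0525]
```

Call:
move_arm --pt "-0.005 0 0 0 100" --pt "-0.005 0 0 0 100" --pt "-0.005 0 0.02 0 100" --pt "-0.005 0 0.045 0 100" --pt "-0.005 0 0.075 0 100" --pt "-0.005 0 0.105 0 100" --pt "-0.005 0 0.12 0 100" --pt "-0.005 0 0.13 0 100"

```text
t: 8.7
tcp_pos: [0.3987, -0.2507, 0.0224]
tool_rot: [0.992, 0.124, -0.001, -0.001]
force: [0.6, -0.3, -0.1]
finger_gap: 1.002
```

```bash
python3 snap.py w10; python3 snap.py s10 scene
```

```text
8.7 [ 0.3987 -0.2507  0.0224] [ 9.923e-01  1.235e-01 -7.000e-04 -1.000e-03] 1.0020763764701297 [ 0.64 -0.34 -0.1 ] [-0.8   0.73  1.97  0.    0.45  0.52]
8.75 [ 0.3987 -0.2507  0.0223] [ 9.923e-01  1.236e-01 -8.000e-04 -1.000e-03] 0.9988866431599794 [-0.5   0.31 -0.58] [-0.8   0.73  1.97  0.    0.45  0.52]
```

View pics/w10.png

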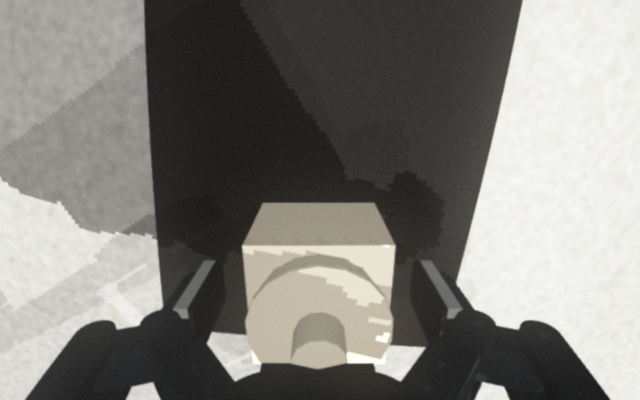

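Call:
move_arm --pt "0 0 0 0 90" --pt "0 0 0 0 80" --pt "0 0 0 0 72" --pt "0 0 0 0 66" --pt "0 0 0 0 62" --pt "0 0 0 0 58" --pt "0 0 0 0 50" --pt "0 0 0 0 45" --force 40

```text
t: 9.47
tcp_pos: [0.3995, -0.2514, 0.0245]
tool_rot: [0.992, 0.124, 0.0, 0.0]
force: [-1.6, -0.1, 5.6]
finger_gap: 0.628
```

```bash
python3 snap.py w11
python3 - <<'E'
from meas import *
s,c,p,d=load("w11")
cv2.imwrite("pics/w11a.png",cv2.resize(p[185:365,205:435,::-1],None,fx=3.3,fy=3.3,interpolation=cv2.INTER_CUBIC))
E
```

```text
9.4667 [ 0.3995 -0.2514  0.0245] [9.923e-01 1.236e-01 3.000e-04 4.000e-04] 0.6277998624767892 [-1.57 -0.07  5.63] [-0.8   0.73  1.96  0.    0.45  0.52]
```

View pics/w11a.png

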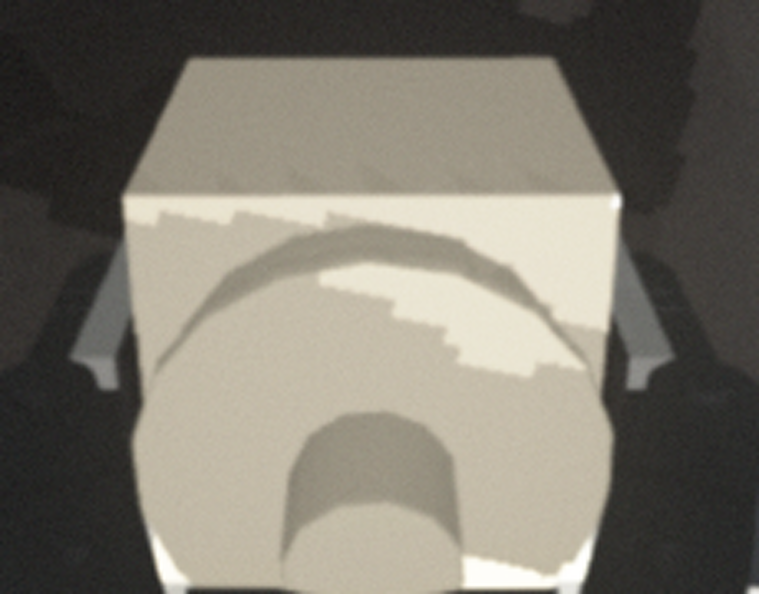

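Call:
move_arm --pt "0 0 -0.003 0 45" --pt "0 0 -0.015 0 45" --pt "0 0 -0.04 0 45" --pt "0 0 -0.07 0 45" --pt "0 0 -0.1 0 45" --pt "0 0 -0.13 0 45" --pt "0 0 -0.15 0 45" --pt "0 0 -0.16 0 45" --force 50

```text
t: 10.18
tcp_pos: [0.3996, -0.2515, 0.0893]
tool_rot: [0.992, 0.124, 0.001, 0.001]
force: [-0.1, -0.4, -1.3]
finger_gap: 0.625
```

Call:
move_arm --pt "0 0 -0.01 0 45" --pt "0 0 -0.03 0 45" --pt "0 0 -0.06 0 45" --pt "0 0 -0.09 0 45" --pt "0 0 -0.12 0 45" --pt "0 0 -0.15 0 45" --pt "0 0 -0.16 0 45" --pt "0 0 -0.165 0 45"

```text
t: 10.85
tcp_pos: [0.3994, -0.2513, 0.1546]
tool_rot: [0.992, 0.124, 0.0, 0.0]
force: [0.6, 0.5, -2.7]
finger_gap: 0.624
```

```bash
python3 snap.py w12
python3 - <<'E'
from meas import *
s,c,p,d=load("w12")
cv2.imwrite("pics/w12a.png",cv2.resize(p[185:365,205:435,::-1],None,fx=3.3,fy=3.3,interpolation=cv2.INTER_CUBIC))
E
```

```text
10.85 [ 0.3994 -0.2513  0.1546] [9.923e-01 1.236e-01 3.000e-04 4.000e-04] 0.6242046419359362 [ 0.6   0.54 -2.69] [-0.8   0.47  1.9   0.    0.78  0.52]
```

View pics/w12a.png

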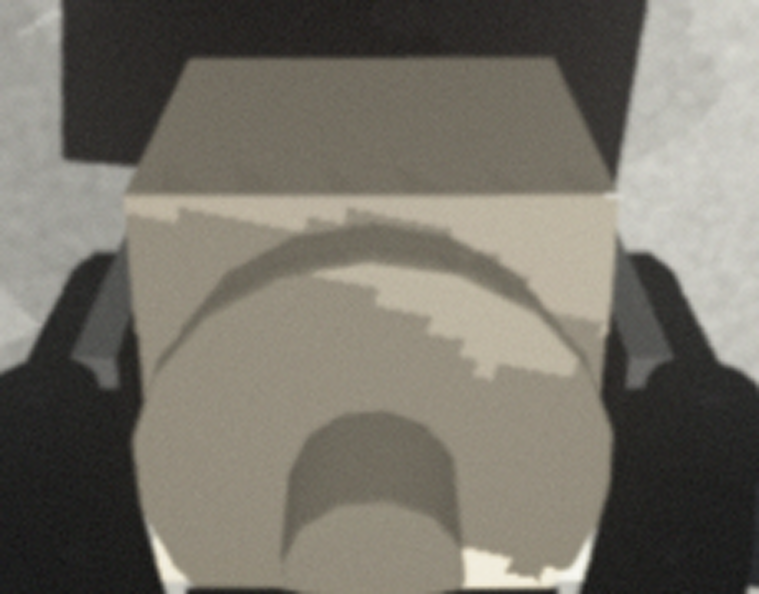

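Call:
move_arm --pt "0.006 -0.02 0 0 45" --pt "0.019 -0.06 0 0 45" --pt "0.035 -0.11 0 0 45" --pt "0.053 -0.165 0 0 45" --pt "0.071 -0.22 0 0 45" --pt "0.088 -0.275 0 0 45" --pt "0.106 -0.33 0 0 45" --pt "0.122 -0.38 0 0 45"

```text
t: 11.57
tcp_pos: [0.4081, -0.0897, 0.1531]
tool_rot: [0.992, 0.124, -0.001, -0.001]
force: [0.2, 0.4, -2.6]
finger_gap: 0.627
```

Call:
move_arm --pt "0.016 -0.05 0 0.05 45" --pt "0.032 -0.1 0 0.12 45" --pt "0.048 -0.15 0 0.22 45" --pt "0.064 -0.2 0 0.32 45" --pt "0.08 -0.25 0 0.42 45" --pt "0.096 -0.3 0 0.52 45" --pt "0.109 -0.34 0 0.62 45" --pt "0.116 -0.36 0 0.667 45"

```text
t: 12.23
tcp_pos: [0.4174, 0.0614, 0.1531]
tool_rot: [0.999, -0.043, -0.001, -0.0]
force: [-0.3, -1.6, -2.2]
finger_gap: 0.624
```

```bash
python3 snap.py w13
```

```text
12.2333 [0.4174 0.0614 0.1531] [ 9.991e-01 -4.300e-02 -1.500e-03 -4.000e-04] 0.6241461968027204 [-0.31 -1.61 -2.25] [-0.12  0.42  2.01  0.    0.71  1.54]
```

View pics/w13.png

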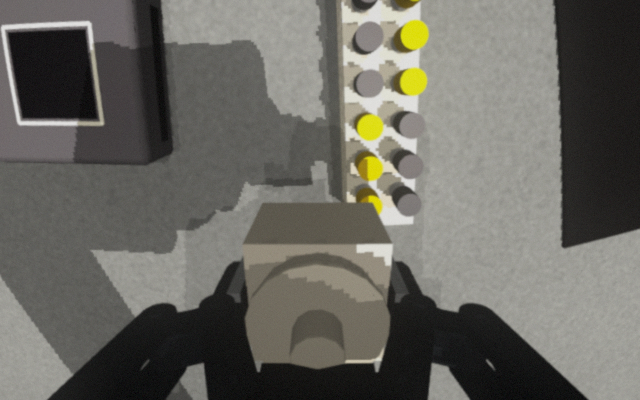

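Call:
move_arm --pt "0 -0.03 0 0 45" --pt "0 -0.08 0 0 45" --pt "0 -0.14 0 0 45" --pt "0 -0.21 0 0 45" --pt "0 -0.28 0 0 45" --pt "0 -0.35 0 0 45" --pt "0 -0.41 0 0 45" --pt "0 -0.44 0 0 45"

```text
t: 12.95
tcp_pos: [0.4336, 0.2365, 0.1532]
tool_rot: [0.999, -0.042, -0.0, -0.0]
force: [-0.3, -0.5, -0.4]
finger_gap: 0.62
```

Call:
move_arm --pt "0 -0.007 0 0 45" --pt "0 -0.007 0 0 45" --pt "0 -0.007 0 0 45" --pt "0 -0.007 0 0 45" --pt "0 -0.007 0 0 45" --pt "0 -0.007 0 0 45" --pt "0 -0.007 0 0 45" --pt "0 -0.007 0 0 45"

```text
t: 13.62
tcp_pos: [0.4343, 0.2368, 0.154]
tool_rot: [0.999, -0.043, 0.0, 0.0]
force: [0.1, -0.2, -1.7]
finger_gap: 0.624
```

```bash
python3 snap.py w14
python3 - <<'E'
from meas import *
s,c,p,d=load("w14")
cv2.imwrite("pics/w14a.png",cv2.resize(p[30:180,220:420,::-1],None,fx=4,fy=4,interpolation=cv2.INTER_CUBIC))
E
```

```text
13.6167 [0.4343 0.2368 0.154 ] [ 0.9991 -0.0432  0.      0.    ] 0.6242525346236985 [ 0.11 -0.2  -1.75] [ 0.27  0.49  1.84 -0.    0.81  1.93]
```

View pics/w14.png

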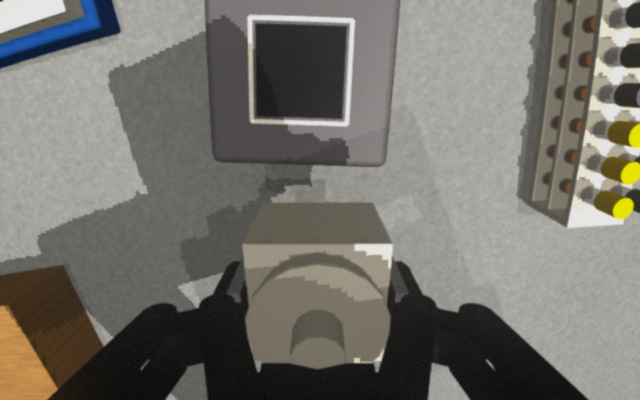

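View pics/w14a.png

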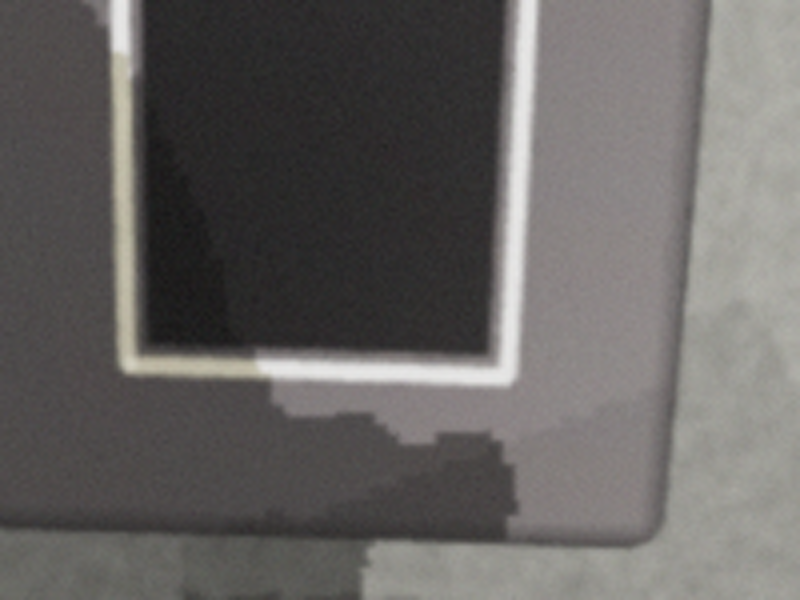

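Run:
```python
from meas import *
s,c,p,d=load("w14")
cv2.imwrite("pics/w14b.png",cv2.resize(p[5:135,235:367,::-1],None,fx=4.5,fy=4.5,interpolation=cv2.INTER_CUBIC))
```

```text
(no output)
```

View pics/w14b.png

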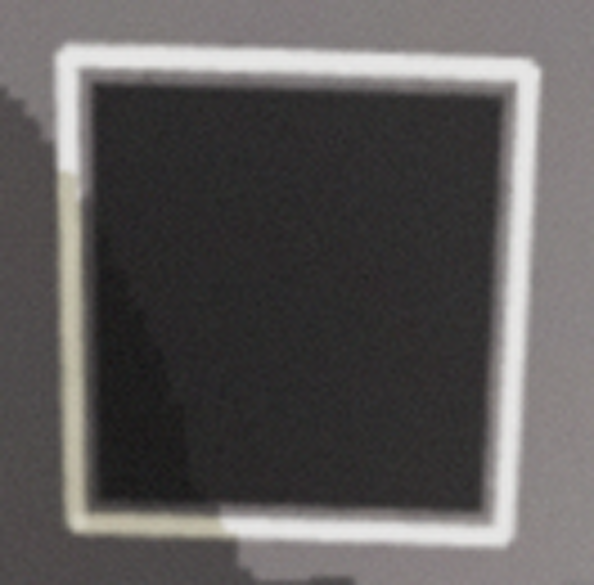

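Run:
```python
from meas import *
s,c,p,d=load("w14")
cv2.imwrite("pics/w14c.png",cv2.resize(p[190:370,230:405,::-1],None,fx=3.3,fy=3.3,interpolation=cv2.INTER_CUBIC))
sq(atz(c,crop2full([(93,84),(504,97),(485,513),(97,503)],(235,5),4.5),.05))
sq(atz(c,crop2full([(56,43),(541,61),(515,549),(69,532)],(235,5),4.5),.05))
m=__import__("scipy.spatial.transform",fromlist=["x"]).Rotation.from_quat(s["tool_rot"]).as_matrix()
print(np.degrees(np.arctan2(m[1,0],m[0,0])))
```

```text
[[0.5602, 0.2668, 0.05], [0.5529, 0.2068, 0.05], [0.4929, 0.2136, 0.05], [0.4999, 0.2744, 0.05]] c [0.5265 0.2404 0.05  ]
[(np.float64(0.0604), np.float64(83.13)), (np.float64(0.0604), np.float64(83.51)), (np.float64(0.0612), np.float64(83.46)), (np.float64(0.0608), np.float64(82.79))]
[[0.5663, 0.2715, 0.05], [0.5574, 0.2011, 0.05], [0.4869, 0.2092, 0.05], [0.4958, 0.2795, 0.05]] c [0.5266 0.2403 0.05  ]
[(np.float64(0.071), np.float64(82.83)), (np.float64(0.071), np.float64(83.39)), (np.float64(0.0708), np.float64(82.77)), (np.float64(0.0709), np.float64(83.51))]
-4.952377774908229
```

View pics/w14c.png

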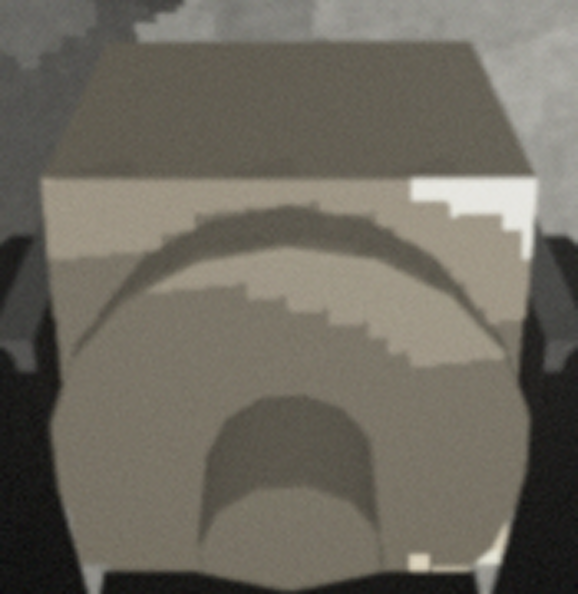

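Run:
```python
from meas import *
from scipy.spatial.transform import Rotation as Ro
s,c,p,d=load("w14"); m=Ro.from_quat(s["tool_rot"]).as_matrix(); t=s["tcp_pos"]
b=t[2]-.0205
for n,l,z in [("sh far",[(41,178),(537,178)],b+.046),("base far",[(103,42),(471,42)],b)]:
    P=atz(c,crop2full(l,(230,190),3.3),z); print(n,((P-t)@m).round(4),np.linalg.norm(P[0]-P[1]),np.degrees(np.arctan2(*(P[0]-P[1])[1::-1]))-90)
W=np.array([.5265,.2404,.05]); print("W in tool",m.T@(W-t))
a=np.radians(-6.8); x=np.array([np.cos(a),np.sin(a)])
print("target tcp",W[:2]-(-.001)*x)
```

```text
sh far [[ 0.0263 -0.0273 -0.0255]
 [ 0.0263  0.0278 -0.0255]] 0.05508189950170689 -4.983368010611912
base far [[ 0.0264 -0.0279  0.0205]
 [ 0.0264  0.0277  0.0205]] 0.05560137371083372 -4.98370082513722
W in tool [ 0.09151406 -0.01152853  0.10398478]
target tcp [0.52749297 0.2402816 ]
```

Call:
move_arm --pt "0.01 0 0 0.01 45" --pt "0.04 -0.005 0 0.02 45" --pt "0.08 -0.01 0 0.04 45" --pt "0.12 -0.016 0 0.06 45" --pt "0.16 -0.022 0 0.065 45" --pt "0.2 -0.026 0 0.065 45" --pt "0.222 -0.029 0 0.065 45" --pt "0.231 -0.029 0 0.065 45"

```text
t: 14.33
tcp_pos: [0.5292, 0.2409, 0.1539]
tool_rot: [0.998, -0.059, 0.001, -0.0]
force: [0.0, 0.0, -1.5]
finger_gap: 0.621
```

Call:
move_arm --pt "0 0 0.005 0 45" --pt "0 0 0.02 0 45" --pt "0 0 0.04 0 45" --pt "0 0 0.065 0 45" --pt "0 0 0.09 0 45" --pt "0 0 0.11 0 45" --pt "0 0 0.125 0 45" --pt "0 0 0.13 0 45"

```text
t: 15.0
tcp_pos: [0.5263, 0.2407, 0.1002]
tool_rot: [0.998, -0.059, -0.001, 0.0]
force: [0.1, -0.8, -1.3]
finger_gap: 0.627
```

```bash
python3 snap.py w15; python3 snap.py s15 scene
python3 - <<'E'
from meas import *
s,c,p,d=load("s15")
cv2.imwrite("pics/s15a.png",cv2.resize(p[160:320,370:510,::-1],None,fx=3.7,fy=3.7,interpolation=cv2.INTER_CUBIC))
E
```

```text
15.0 [0.5263 0.2407 0.1002] [ 9.983e-01 -5.900e-02 -1.400e-03  4.000e-04] 0.6266943071410183 [ 0.06 -0.78 -1.3 ] [0.24 0.66 1.66 0.   0.82 1.92]
15.05 [0.5265 0.2407 0.1005] [ 9.983e-01 -5.910e-02 -1.200e-03  3.000e-04] 0.6229030094576682 [ 0.03 -0.66 -2.4 ] [0.24 0.66 1.66 0.   0.82 1.92]
```

View pics/w15.png

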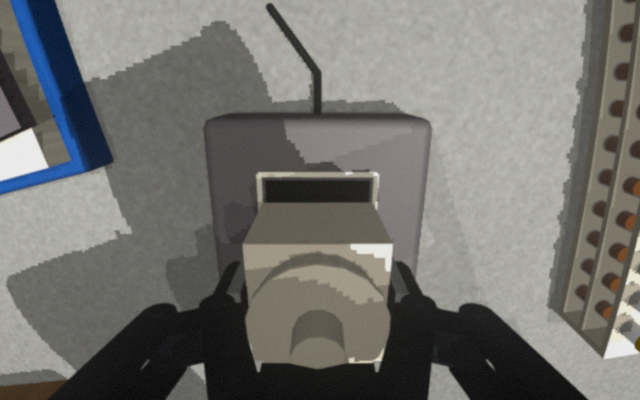

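View pics/s15a.png

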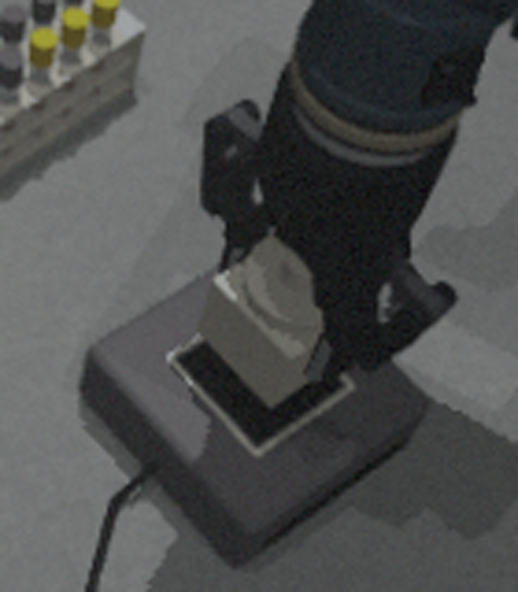

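Call:
move_arm --pt "0 0 0.006 0 45" --pt "0 0 0.014 0 45" --pt "0 0 0.024 0 45" --pt "0 0 0.034 0 45" --pt "0 0 0.042 0 45" --pt "0 0 0.048 0 45" --pt "0 0 0.05 0 45" --pt "0 0 0.05 0 45"

```text
t: 15.77
tcp_pos: [0.5271, 0.2408, 0.0816]
tool_rot: [0.998, -0.059, -0.0, 0.0]
force: [-0.3, 0.1, -1.8]
finger_gap: 0.629
```

Call:
move_arm --pt "0 0 0 0 45" --pt "0 0 0 0 45" --pt "0 0 0 0 45" --pt "0 0 0 0 45" --pt "0 0 0 0 45" --pt "0 0 0 0 45" --pt "0 0 0 0 45" --pt "0 0 0 0 45"

```text
t: 16.43
tcp_pos: [0.5273, 0.2409, 0.0819]
tool_rot: [0.998, -0.059, 0.0, -0.0]
force: [-0.4, -0.0, -1.8]
finger_gap: 0.624
```

```bash
python3 snap.py w16; python3 snap.py s16 scene
python3 - <<'E'
from meas import *
s,c,p,d=load("s16")
cv2.imwrite("pics/s16a.png",cv2.resize(p[200:320,380:500,::-1],None,fx=5,fy=5,interpolation=cv2.INTER_CUBIC))
s,c,p,d=load("w16")
cv2.imwrite("pics/w16a.png",cv2.resize(p[140:265,230:410,::-1],None,fx=4.4,fy=4.4,interpolation=cv2.INTER_CUBIC))
E
```

```text
16.4333 [0.5273 0.2409 0.0819] [ 0.9983 -0.0591  0.     -0.    ] 0.624002851992055 [-0.38 -0.03 -1.79] [0.24 0.69 1.67 0.   0.78 1.92]
16.4833 [0.5273 0.2409 0.0819] [ 0.9983 -0.0591 -0.     -0.    ] 0.6245207995318452 [-0.11  0.48 -2.55] [0.24 0.69 1.67 0.   0.78 1.92]
```

View pics/w16a.png

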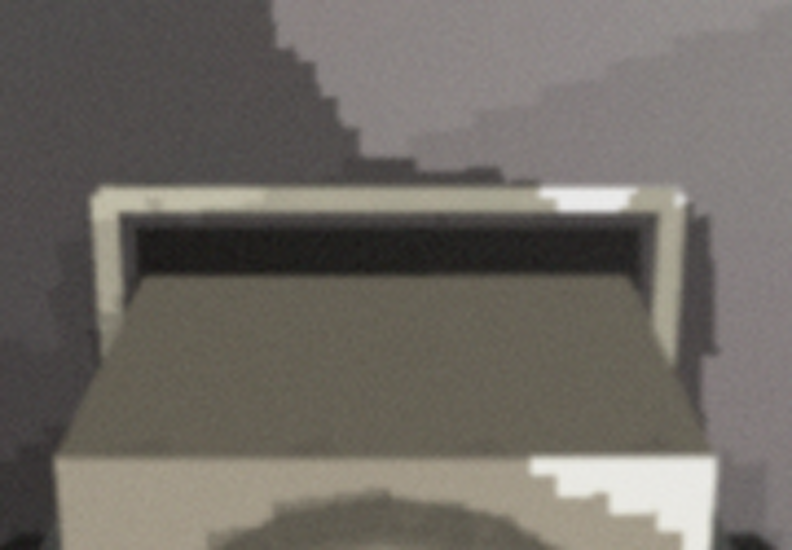

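View pics/s16a.png

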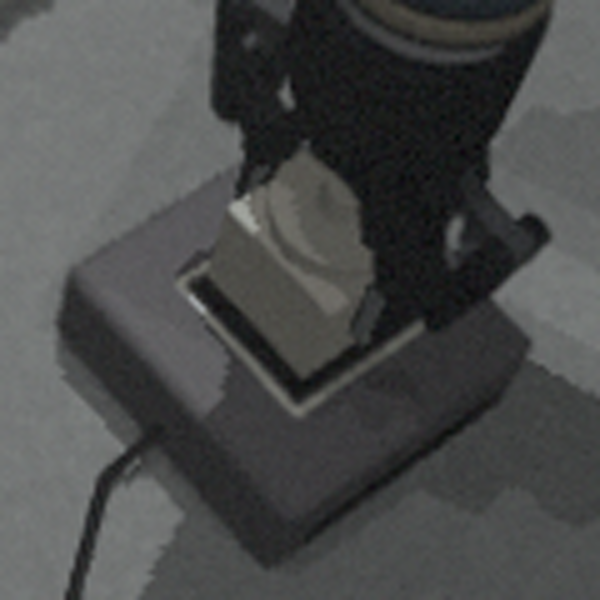

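Run:
```python
from meas import *
from scipy.spatial.transform import Rotation as Ro
s,c,p,d=load("w16"); m=Ro.from_quat(s["tool_rot"]).as_matrix(); t=s["tcp_pos"]; b=t[2]-.0205
for n,l,z in [("outl",[(91,186),(687,188)],.05),("black",[(136,225),(641,226)],.05),("sh",[(56,457),(717,457)],b+.046),("base",[(138,273),(632,273)],b)]:
    P=atz(c,crop2full(l,(230,140),4.4),z); q=(P-t)@m; e=q[1]-q[0]
    print(n,q.round(4).tolist(),q.mean(0).round(4),np.degrees(np.arctan2(e[0],e[1])).round(2),e[1].round(4))
```

```text
outl [[0.0338, -0.0349, 0.0319], [0.0335, 0.0363, 0.0319]] [0.0337 0.0007 0.0319] -0.23 0.0712
black [[0.029, -0.0298, 0.0319], [0.0288, 0.031, 0.0319]] [0.0289 0.0006 0.0319] -0.15 0.0608
sh [[0.0264, -0.0272, -0.0255], [0.0263, 0.0279, -0.0255]] [ 0.0264  0.0003 -0.0255] -0.03 0.055
base [[0.0268, -0.0278, 0.0205], [0.0267, 0.0282, 0.0205]] [0.0268 0.0002 0.0205] -0.03 0.0559
```

Call:
move_arm --pt "-0.0005 0.0005 0.001 0.002 45" --pt "-0.001 0.001 0.002 0.004 45" --pt "-0.0015 0.001 0.003 0.006 45" --pt "-0.0015 0.001 0.0035 0.006 45" --pt "-0.0015 0.001 0.0035 0.006 45" --pt "-0.0015 0.001 0.0035 0.006 45" --pt "-0.0015 0.001 0.0035 0.006 45" --pt "-0.0015 0.001 0.0035 0.006 45"

```text
t: 17.2
tcp_pos: [0.5267, 0.2406, 0.0805]
tool_rot: [0.998, -0.061, 0.0, -0.0]
force: [-0.1, -0.2, -1.6]
finger_gap: 0.624
```

Call:
move_arm --pt "0 0 0 0 45" --pt "0 0 0 0 45" --pt "0 0 0 0 45" --pt "0 0 0 0 45" --pt "0 0 0 0 45" --pt "0 0 0 0 45" --pt "0 0 0 0 45" --pt "0 0 0 0 45"

```text
t: 17.87
tcp_pos: [0.5267, 0.2406, 0.0805]
tool_rot: [0.998, -0.061, 0.0, -0.0]
force: [0.1, 0.8, -2.0]
finger_gap: 0.632
```

```bash
python3 snap.py w17; python3 snap.py t17 top
```

```text
17.8667 [0.5267 0.2406 0.0805] [ 0.9982 -0.0606  0.     -0.    ] 0.632136249263147 [ 0.09  0.78 -2.  ] [0.24 0.69 1.67 0.   0.77 1.93]
17.9167 [0.5267 0.2406 0.0805] [ 0.9982 -0.0606  0.     -0.    ] 0.6224505755465305 [ 0.35 -0.36 -1.18] [0.24 0.69 1.67 0.   0.77 1.93]
```

View pics/w17.png

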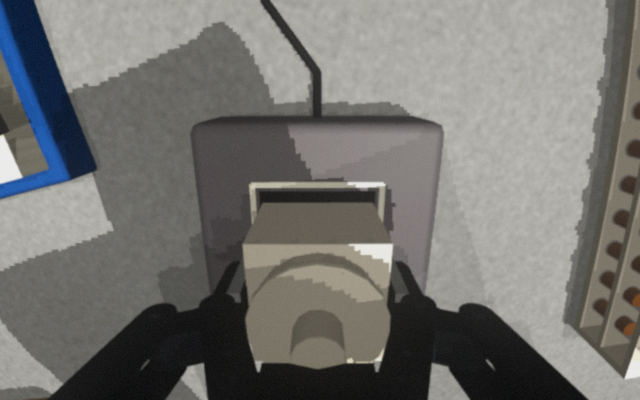

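View pics/t17.png

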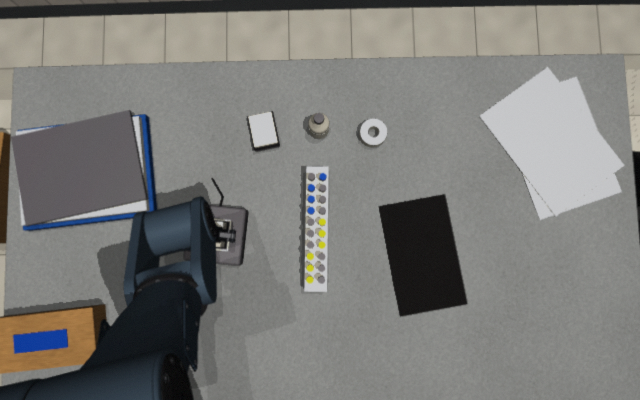

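Both views are as they should be. In the wrist picture the jar's far edge runs parallel to the window outline (corners near (250,184) and (385,184)) and is centred on it. In the top picture the mat is empty, and the box (263,130), bottle (317,125) and roll (372,131) have not moved. The arm is still, so I'm handing in.

```bash
python3 -c "
from station import manip
print(abs(manip.sense()['qd']).max()); print(manip.sign_off())"
```

```text
0.0014032003100008686
the job is handed in; nothing more can be done
None
```

The lid is on the jar, and the arm is holding the closed jar over the reader window, about 1 cm above the glass. I handed the job in at about 17.9 s, with the 72 s limit well clear.

- **Lid:** I picked it up by the knob, centred it over the mouth, lowered it in and let go. The camera depth showed the flange level to within about 0.7 mm. It stood 11.6 mm above the jar's shoulder, against 12 mm expected when fully seated.
- **Jar:** I gripped it by the body at 50 N, lifted it to about 13 cm and carried it over the rack to the window. It did not slip or tilt in the grip.
- **Final pose:** By the robot's own height reading, the base is 10 mm above the glass. Before the last small correction, the jar was about 0.7 mm and 0.2° off the window. I checked the corrected pose only by eye. The arm was still, and the only load felt was roughly the jar's weight (1–2.5 N, noisy).
- **Bystanders:** The bottle, label roll and tip box have not moved in the last top picture.

The top camera put things about 4 mm further out in x and 2 mm in y than the wrist camera, and disagreed by about 1.8° on the window's angle. I went with the wrist camera because its readings agreed with each other at several heights and showed the jar and window in the same picture.

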